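# Lay out a printing place on the workshop table

### The arm

A 6-joint arm with a two-finger parallel gripper is mounted at the origin on the work surface. World frame = base frame: x ahead of the robot, y to its left, z up, the work surface at z = 0. Lengths are in mm, angles in rad, forces in N, time in s.
With the tool pointing down it reaches from about 300 to 750 mm from the base axis. Payload 8.5 kg.
Tool frame: the origin (TCP) lies at the very end of the fingers, on their centre line; the grasp point (between the pads) lies 19 mm behind it; z points along the fingers, y is the line along which they close (so a half turn about z gives the same grasp; the last joint's range is limited). The gripper opens to 85 mm and grips with 20 to 120 N. Pads are 22 mm wide; open, the fingers measure 114 mm over their backs; the gripper's body (76 mm by 85 mm) begins 54 mm behind the grasp point. The pads swing forward as they close: fully open they stand 13 mm farther back than shut.
Start: joints at [-1.375, 0.381, 1.297, -0, 1.464, -0.215], TCP at [219.631, -504.225, 231.322] pointing down, gripper open.
Joint ranges: [-3.11, 3.11], [-0.89, 2.33], [0.22, 2.48], [-1.42, 4.56], [0.17, 2.85], [-2.88, 2.88]. Speed limits (rad/s): [2.39, 2.39, 3.14, 3.14, 3.14, 3.14].

### API

Orientations are given as a 3x3 rotation matrix whose columns are the frame's x, y, z axes.
In Python, from rig import arm, eyes gives the robot as it stands.
- The arm moves only by the tool arm_command, never from a script. Its argument "moves" is one flat list of numbers, 7 for each row, row after row: the finger opening in mm, from 0 to 85.4, then the shift along the tool's x, y, z in mm, then the turn, a rotation vector about the tool's x, y, z in degrees. A call has 1 to 12 rows; each row shifts and turns the commanded pose from where the row before left it, along the tool's axes as they then stand; what a row does not reach is not made up. A row lasts 1/10 s, in which the tool goes at most 50 mm and 8.59 degrees, less where a joint would pass 70% of its speed; a pose out of reach is approached as far as the arm can. A call with a gripper value outside its range is refused whole. The fingers move at their own pace and stop on an object; "force" is the grip in N (left out, the last holds). Time passes only in rows, so rows that do not move let the fingers close. It gives the time, the measured TCP pose, the force, the opening and the grip force at its end, in the units of the state.
- arm.get_state(): the state, without advancing time (a new reading comes with each control period).
- eyes.read_camera(name): name is "side" or "top"; returns the picture (400x640x3 uint8, red, green, blue); there is no depth.
- eyes.calibration(name): a dict with "fx", "fy", "cx", "cy" (pixels), "k1" (the pictures are not rectified: a ray, as slopes to the right and down, at radius r is drawn at 1 + k1 r^2 times it, then the intrinsics apply), "view" (4x4, takes a point from world to camera coordinates). Camera axes: x right, y down, z forward; pixel columns grow to the right and rows downward; lengths in mm; the calibration is good to about 2 mm. A picture is of the moment at which its call begins. calibration takes no time and is no camera call.
- arm.close_job(): hands the job in; it is judged then, once.
The state is a dict: "clock": time; "qpos": joint angles; "joint_velocities": joint speeds; "joint_torque": joint torques, N m; "tcp_pos": TCP position; "orientation": TCP orientation; "wrist_force": force on the tool from outside, world axes, zero at the start; "wrist_torque": the same for the moment, N m; "width": finger opening in mm; "grip_force": force on a finger pad.
Only numpy, scipy, OpenCV 4.12 (cv2) and the standard library are available. Lean on these libraries where they do the work, as an engineer would, in place of code of your own. Each camera call takes 0.05 s, during which the arm holds its last target. There are 200 camera calls.

### The job

Lay out the printing place for the next visitor: set the big block stamp in the middle of the cork mat, lengthwise along it, and the small block stamp centred on top of the big one, lengthwise the same way. Stand the long stamp behind the ink tin (on its side away from the robot), parallel to its long edge, centred on it with a 25 mm gap, and stand the round stamp between the tin and the jar, centred on the tin's short side nearer the jar, also with a 25 mm gap to the tin. All the stamps stand flat on their rubber faces, and the brush and the tape roll are left where they lie.

Things in the scene. Friction and masses are not known exactly. Their poses are not given: they have to be found in the camera images.
- big_block: Big block stamp (on the open table, not one of those in the boxes): plain wooden block 66 (its x, lengthwise) x 48 (y) x 26 mm high, with black rubber on its underside (the lowest 4 mm), loose, about 60 g. Its origin is the centre of its underside, z up; either way round along x is the same.
- small_block: Small block stamp (on the open table, not in a box): plain wooden block 40 (its x, lengthwise) x 32 (y) x 24 mm high, black rubber underneath, loose, about 25 g. Its origin is the centre of its underside, z up; either way round along x is the same.
- round_stamp: Round stamp: upright, wooden disc foot 46 mm in diameter and 22 mm high with black rubber underneath, and a dark turned wooden handle on its axis, 88 mm high in all; the handle is 28 mm thick from 64 to 80 mm above the table. Loose, about 70 g. Its origin is the centre of its underside, z up; its yaw does not matter.
- long_stamp: Long stamp: bar-shaped wooden foot 26 (its x) x 92 (its y, lengthwise) x 16 mm high, black rubber underneath, and on it a dark wooden ridge handle 14 (x) x 70 (y) mm that reaches from the foot up to 52 mm above the table. Loose, about 80 g. Its origin is the centre of its underside, z up; either way round along y is the same.
- ink_tin: Ink tin: flat open steel ink-pad tin with a black pad, 75 (its x) x 100 (its y, the long edge) x 16 mm high, fixed. Its origin is the centre of its underside, z up; its x axis points away from the robot (behind the tin), within 0.3 rad.
- jar: Jar: squat glass ink jar with a black lid, 64 mm in diameter, 45 mm high, fixed; it stands to the left or to the right of the ink tin. Its origin is the centre of its underside, z up; its yaw does not matter.
- mat: Cork mat: flat cork rectangle 90 (its x, lengthwise) x 70 (y) x 5 mm thick, fixed, on the side of the ink tin away from the jar. Its origin is the centre of its underside, z up; its top is 5 mm above the table.
- brush: Bystander: small wooden scrubbing brush lying on its dark bristles, 40 (its x) x 88 (its y) x 34 mm high, loose. Its origin is the centre of its underside, z up; leave it where it is.
- tape: Bystander: roll of masking tape lying flat, 72 mm in diameter with a 50 mm hole, 24 mm high, loose. Its origin is the centre of its underside, z up; leave it where it is.
Not all that is in view belongs to the job. What is shaped like the long_stamp but purple is not meant. What is meant by the ink_tin is not green, and is the smaller of those in its own colour.

How it is judged:
By the outcome, as a careful person would: the job done as asked, in the order asked, and still so for the second after the job is handed in, with the robot touching nothing.
It also fails if it takes over 109 s, if anything falls off the work surface, if the arm or the gripper's body presses on something with over 40 N, if the wrist force passes 120 N, or if a joint passes its speed limit or range.

## Working session

There is one attempt and no reset: what is moved stays moved. The work goes in short steps, Python scripts to look and compute and a tool call to move; the robot and the scene stay as the last step left them, time stands still between calls to the robot, and variables do not carry over. Pictures are saved under pics/ and viewed, at most 14 in all, crops included, and the job is handed in when it is done.

Besides the shell and the picture viewer there is one more tool, called after "Emit:" as a command line: name --argument value ..., lists and objects as JSON in quotes. arm_command: Moves the arm, as the interface text tells. Its arguments: {"type":"object","properties":{"moves":{"type":"array","items":{"type":"number"}},"force":{"type":"number"}},"required":["moves"]}

```bash
ls; mkdir -p pics; python3 - <<'E'
from rig import arm, eyes
import cv2
for n in("top","side"):
    im=eyes.read_camera(n); cv2.imwrite(f"pics/{n}0.png",im[:,:,::-1]); c=eyes.calibration(n); print(n,{k:(v if k!="view" else [[round(float(x),3) for x in r] for r in v]) for k,v in c.items()})
s=arm.get_state();print(s)
E
```

```text
pics
top {'fx': 410.75832010171837, 'fy': 410.75832010171837, 'cx': 312.7571981387063, 'cy': 199.02486330029458, 'k1': -0.10721266057118305, 'view': [[-0.028, -1.0, -0.011, 29.898], [-0.994, 0.029, -0.102, 502.131], [0.102, 0.008, -0.995, 1009.971], [0.0, 0.0, 0.0, 1.0]]}
side {'fx': 384.8068574547487, 'fy': 384.8068574547487, 'cx': 318.68011037480517, 'cy': 199.30246685237245, 'k1': 0.0267619419633734, 'view': [[-0.999, -0.041, 0.015, 496.324], [-0.035, 0.545, -0.838, 35.05], [0.026, -0.838, -0.545, 946.949], [0.0, 0.0, 0.0, 1.0]]}
{'clock': 0.1, 'qpos': array([-1.37529166e+00,  3.81102122e-01,  1.29812842e+00,  1.05721353e-05,
        1.46354167e+00, -2.15282555e-01]), 'joint_velocities': array([ 9.52498947e-04, -6.31496067e-04, -1.04066084e-03, -1.81132922e-05,
       -6.84996725e-04,  6.88505934e-04]), 'joint_torque': array([ 3.10669282e-03, -4.49221265e+01, -2.31655598e+01, -2.01083822e-04,
        3.69722082e-03,  1.18664161e-05]), 'tcp_pos': array([ 219.59440837, -504.00267951,  230.80680618]), 'orientation': array([[ 9.16807227e-01,  3.99330015e-01, -2.18831708e-04],
       [ 3.99329989e-01, -9.16806531e-01,  1.15912912e-03],
       [ 2.62248710e-04, -1.15008402e-03, -9.99999304e-01]]), 'wrist_force': array([-1.03134807,  0.14571965, -1.08754502]), 'wrist_torque': array([ 0.05306164,  0.02694454, -0.04938963]), 'grip_force': 0.0, 'width': 85.36945415849196}
```

View pics/top0.png

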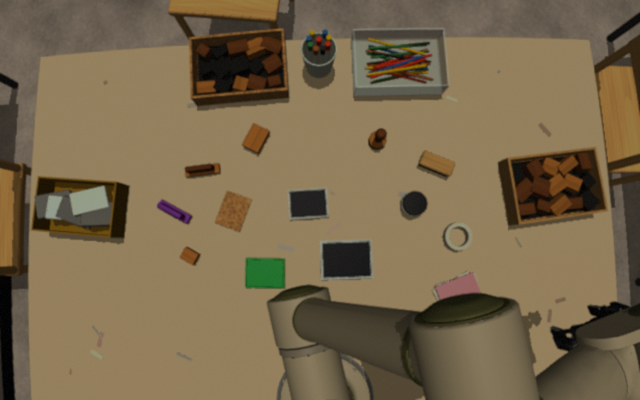

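View pics/side0.png

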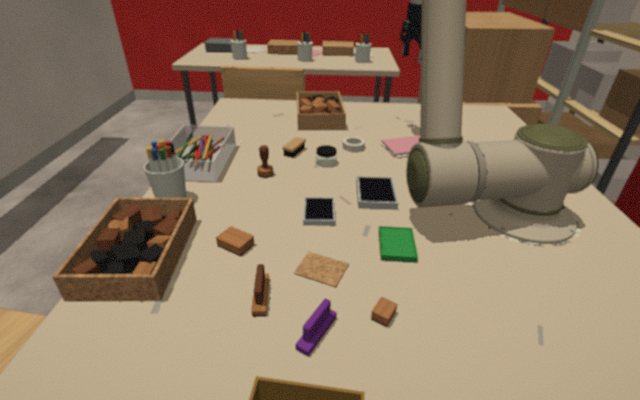

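```bash
cat > h.py <<'E'
from rig import arm, eyes
import cv2, numpy as np
def ray(n,uv):
    c=eyes.calibration(n); V=np.array(c["view"],float)
    K=np.array([[c["fx"],0,c["cx"]],[0,c["fy"],c["cy"]],[0,0,1]])
    s=cv2.undistortPoints(np.array(uv,float).reshape(-1,1,2),K,np.array([c["k1"],0,0,0,0]))[:,0]
    R=V[:3,:3]; return -R.T@V[:3,3], np.c_[s,np.ones(len(s))]@R
def plane(n,uv,z):
    o,d=ray(n,uv); return o+d*((z-o[2])/d[:,2])[:,None]
def pix(n,P):
    c=eyes.calibration(n); V=np.array(c["view"],float)
    K=np.array([[c["fx"],0,c["cx"]],[0,c["fy"],c["cy"]],[0,0,1]])
    return cv2.projectPoints(np.array(P,float).reshape(-1,3),cv2.Rodrigues(V[:3,:3])[0],V[:3,3],K,np.array([c["k1"],0,0,0,0]))[0][:,0]
def rect(n,mask,z,k=4):
    "mask of k-times enlarged picture -> centre, yaw of long side, sides on plane z"
    c=max(cv2.findContours(mask,0,cv2.CHAIN_APPROX_NONE)[0],key=cv2.contourArea)[:,0]
    p=plane(n,(c+.5)/k-.5,z)[:,:2]
    (x,y),(w,h),a=cv2.minAreaRect(p.astype(np.float32))
    if w<h: w,h,a=h,w,a+90
    return np.round([x,y,(a+90)%180-90,w,h],1)
E
python3 - <<'E'
from h import *
a=cv2.imread("pics/top0.png");b=cv2.imread("pics/side0.png")
cr=cv2.resize(a[110:290,150:480],None,fx=2.4,fy=2.4,interpolation=cv2.INTER_CUBIC); cv2.imwrite("pics/crop1.png",cr)
lab=cv2.cvtColor(a,cv2.COLOR_BGR2HSV)
for u,v in[(256,138),(190,256),(203,170),(195,168),(174,211),(233,211),(309,204),(292,204),(346,259),(414,204),(377,145),(437,163),(457,237),(280,170),(220,270),(400,170)]: print((u,v),lab[v,u],a[v,u])
E
```

```text
(256, 138) [ 14 200 120] [ 26  71 120]
(190, 256) [ 14 199 124] [ 27  73 124]
(203, 170) [ 11 189  27] [ 7 14 27]
(195, 168) [ 11 185  69] [19 38 69]
(174, 211) [146 160  86] [86 32 78]
(233, 211) [ 15 165 111] [ 39  76 111]
(309, 204) [150   7  36] [36 35 36]
(292, 204) [170  21  36] [34 33 36]
(346, 259) [120  17  30] [30 28 28]
(414, 204) [15 19 27] [25 26 27]
(377, 145) [ 14 197  62] [14 36 62]
(437, 163) [ 17 159 138] [ 52 101 138]
(457, 237) [ 19  93 148] [ 94 129 148]
(280, 170) [ 19  95 148] [ 93 127 148]
(220, 270) [ 19  94 149] [ 94 128 149]
(400, 170) [ 19  96 149] [ 93 128 149]
```

View pics/crop1.png

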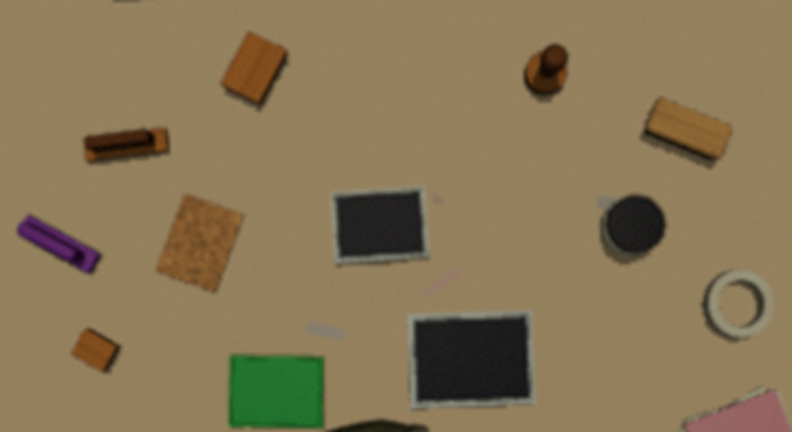

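Ink tin candidates: (309,204) small grey/black, (346,259) larger grey/black and (265,273) green. The small grey one at (309,204) is meant. The long stamp is the wooden one at (203,170), because (174,211) is purple. The crop confirms both; the jar is on the right (414,204) and the mat on the left (233,211).

```bash
cat > meas.py <<'E'
from h import *
def win(im,u0,u1,v0,v1,cond,k=4):
    big=cv2.resize(im,None,fx=k,fy=k,interpolation=cv2.INTER_CUBIC)
    hsv=cv2.cvtColor(big,cv2.COLOR_RGB2HSV).astype(int)
    m=np.zeros(big.shape[:2],np.uint8); s=np.s_[v0*k:v1*k,u0*k:u1*k]
    m[s]=cond(*[hsv[s][...,i] for i in range(3)])*255
    return m
wood=lambda h,s,v:s>150
if __name__=="__main__":
    im=cv2.imread("pics/top0.png")[:,:,::-1].copy()
    for n,w,c,z in[("big",(238,276,118,160),wood,15),("small",(176,204,242,270),wood,14),("long",(180,225,158,182),wood,10),
      ("longfoot",(180,225,158,182),lambda h,s,v:(s>150)&(v>75),10),
      ("mat",(212,258,185,235),lambda h,s,v:(s>128),4),("tin",(280,336,180,225),lambda h,s,v:s<55,14),
      ("jarlid",(396,430,188,220),lambda h,s,v:v<50,45),("brush",(415,460,146,178),lambda h,s,v:(s>125),28),
      ("tape",(440,475,218,256),lambda h,s,v:(s<70),12),("purple",(150,195,195,226),lambda h,s,v:h>100,20),("handletop",(366,392,122,143),lambda h,s,v:(v<60)&(s>120),84)]:
        m=win(im,*w,c); print(n,rect("top",m,z))
    m=win(im,362,392,122,154,wood)
    c=max(cv2.findContours(m,0,1)[0],key=cv2.contourArea)[:,0]
    p=plane("top",(c+.5)/4-.5,4)[:,:2]
    from scipy.optimize import least_squares
    q=p[(p[:,0]<np.percentile(p[:,0],45))]
    for _ in (0,1): r=least_squares(lambda t:np.hypot(*(q-t[:2]).T)-t[2],[*q.mean(0),23],loss="soft_l1"); 
    print("round",r.x,np.abs(r.fun).max())
E
python3 meas.py
```

```text
big [668.  160.1 -28.8  67.1  50.5]
small [368.4 335.1  59.   42.2  32.1]
long [589.5 302.4 -84.2  91.5  26.6]
longfoot [592.6 265.1  11.2  26.   16.8]
mat [480.8 223.4 -21.4  89.4  69.9]
tin [493.1  28.7 -87.8 100.2  76.9]
jarlid [ 483.2 -236.1  -58.7   59.3   56.7]
brush [ 584.6 -303.3   66.4   88.3   43.7]
tape [ 398.2 -352.6  -46.9   73.5   72.6]
purple [483.  374.5  60.6  96.4  26.3]
handletop [ 641.8 -147.7  -32.1   30.1   24.2]
round [ 655.32809865 -155.98537261   22.14863838] 1.0046474309333497
```

```bash
python3 - <<'E'
from meas import *
print("foot centre top@22", plane("top",[(150+545/2.4,110+74/2.4)],18), "knob@86",plane("top",[(150+555/2.4,110+53/2.4)],82))
print(pix("top",[[655,-156,0],[655,-156,22],[655,-156,88]]))
b=cv2.imread("pics/side0.png")[:,:,::-1].copy()
m=win(b,245,285,140,185,lambda h,s,v:(s>150)&(v<110))
ys,xs=np.nonzero(m)
for v in range(144,182,3):
    r=xs[(ys//4)==v]
    if len(r): print(v,r.min()/4,r.max()/4)
print(pix("side",[[655,-156,0],[655,-156,22],[655,-156,88],[648,-152,0],[648,-152,88]]))
for n,w,z in[("big",(212,260,222,258),15),("small",(366,402,294,328),14),("long",(245,275,260,318),10)]:
    print(n,rect("side",win(b,*w,wood),z))
c=[cv2.resize(x[v:v+50,u:u+60],None,fx=6,fy=6,interpolation=2) for x,u,v in((b,235,140),(cv2.imread("pics/top0.png")[:,:,::-1],350,115))]
cv2.imwrite("pics/crop2.png",np.hstack(c)[:,:,::-1])
E
```

```text
foot centre top@22 [[ 649.98176901 -154.87278381   18.        ]] knob@86 [[ 655.93670549 -156.12610506   82.        ]]
[[376.43437572 140.6152371 ]
 [377.64678697 138.54849436]
 [381.59815017 131.81009968]]
147 261.0 266.0
150 261.5 267.25
153 261.75 267.25
156 261.75 267.0
159 262.25 266.25
162 264.0 265.75
165 262.25 265.25
168 263.0 271.5
171 258.75 271.25
174 259.5 271.5
[[265.30326797 173.75212629]
 [264.82467868 166.90879219]
 [263.31647138 145.42412009]
 [267.54385681 174.52510185]
 [265.65507521 146.1390198 ]]
big [668.7 161.5 -28.1  79.9  59.9]
small [370.8 335.9  58.9  50.8  32. ]
long [592.1 290.  -84.5 124.3  23.1]
```

View pics/crop2.png

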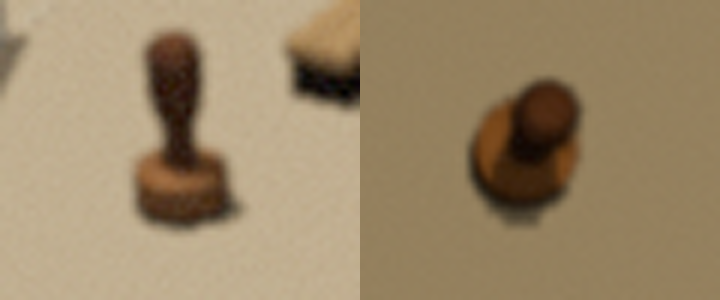

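Round stamp foot at about (655,-156), agreed by both views. Next is a small planner that turns targets into tool-axis rows.

```bash
cat > plan.py <<'E'
import sys,json; from h import *
# args: waypoints "x,y,z,psi,opening,step" ; or "w,n,opening"
def run(ws):
    s=arm.get_state(); p=s["tcp_pos"].copy(); R=s["orientation"]; a=np.degrees(np.arctan2(R[1,0],R[0,0]))
    print("t",round(s["clock"],2),"p",p.round(1),"psi",round(a,2),"w",round(s["width"],1),"tilt",R[:2,2].round(4))
    rows=[]
    for w in ws:
        x,y,z,t,o,st=map(float,w.split(","))
        T=np.array([x,y,z]); n=max(1,int(np.ceil(max(np.linalg.norm(T-p)/st,abs(t-a)/8.4)-1e-6))); p0=p.copy();a0=a
        for i in range(1,n+1):
            d=p0+(T-p0)*i/n-p; c,s_=np.cos(np.radians(a)),np.sin(np.radians(a))
            l=np.round([c*d[0]+s_*d[1],s_*d[0]-c*d[1],-d[2]],1 if n<3 or i==n else 0); r=round(a0+(t-a0)*i/n-a,1)
            p=p+[c*l[0]+s_*l[1],s_*l[0]-c*l[1],-l[2]]; a+=r
            rows.append([o,*l,0,0,-r])
    for i in range(0,len(rows),12): print(", ".join(",".join(f"{v:g}" for v in r) for r in rows[i:i+12])+"\n")
run(sys.argv[1:])
E
python3 plan.py 668,160,90,-28.8,85,45 668,160,5,-28.8,85,30
```

```text
t 0.1 p [ 219.6 -504.   230.8] psi 23.54 w 85.4 tilt [-0.0002  0.0012]
85,36,-23,7,0,0,2.8, 85,34,-24,8,0,0,2.7, 85,33,-26,7,0,0,2.8, 85,32,-27,8,0,0,2.7, 85,31,-29,7,0,0,2.8, 85,29,-31,7,0,0,2.7, 85,28,-32,8,0,0,2.8, 85,26,-33,7,0,0,2.7, 85,24,-34,8,0,0,2.8, 85,23,-36,7,0,0,2.7, 85,21,-36,8,0,0,2.8, 85,20,-38,7,0,0,2.8

85,17,-38,7,0,0,2.7, 85,16,-39,8,0,0,2.8, 85,14,-40,7,0,0,2.7, 85,11,-40,8,0,0,2.8, 85,10,-41,7,0,0,2.7, 85,8,-42,7,0,0,2.8, 85,5.9,-41.6,7.8,0,0,2.7, 85,-0,-0,28,0,0,0, 85,-0,-0,29,0,0,0, 85,-0,-0,28,0,0,0
```

Emit:
arm_command --moves '[85,36,-23,7,0,0,2.8,85,34,-24,8,0,0,2.7,85,33,-26,7,0,0,2.8,85,32,-27,8,0,0,2.7,85,31,-29,7,0,0,2.8,85,29,-31,7,0,0,2.7,85,28,-32,8,0,0,2.8,85,26,-33,7,0,0,2.7,85,24,-34,8,0,0,2.8,85,23,-36,7,0,0,2.7,85,21,-36,8,0,0,2.8,85,20,-38,7,0,0,2.8]' --force 30

```text
clock: 1.3
tcp_pos: [503.7, -82.7, 141.7]
orientation: [[0.986, -0.168, -0.001], [-0.168, -0.986, 0.0], [-0.001, -0.0, -1.0]]
wrist_force: [-0.4, -1.6, 0.4]
width: 85.1
grip_force: 0.0
```

Emit:
arm_command --moves '[85,17,-38,7,0,0,2.7,85,16,-39,8,0,0,2.8,85,14,-40,7,0,0,2.7,85,11,-40,8,0,0,2.8,85,10,-41,7,0,0,2.7,85,8,-42,7,0,0,2.8,85,6,-42,8,0,0,2.7,85,0,0,0,0,0,0,85,0,0,0,0,0,0]'

```text
clock: 2.2
tcp_pos: [667.9, 160.7, 89.2]
orientation: [[0.877, -0.48, -0.002], [-0.48, -0.877, -0.0], [-0.001, 0.001, -1.0]]
wrist_force: [0.4, -0.7, -0.2]
width: 85.2
grip_force: 0.0
```

```bash
python3 plan.py 668,160,5,-28.8,85,30
```

```text
t 2.2 p [667.9 160.7  89.2] psi -28.67 w 85.2 tilt [-0.0017 -0.0003]
85,0,0,28,0,0,0, 85,0,0,28,0,0,0.1, 85,0.4,0.6,28.2,0,0,0
```

Accurate. Descend and grip.

Emit:
arm_command --moves '[85,0,0,28,0,0,0,85,0,0,28,0,0,0,85,0.4,0.6,28,0,0,0,85,0,0,0,0,0,0,40,0,0,0,0,0,0,40,0,0,0,0,0,0,40,0,0,0,0,0,0,40,0,0,0,0,0,0,40,0,0,0,0,0,0,40,0,0,0,0,0,0]' --force 30

```text
clock: 3.2
tcp_pos: [669.3, 159.2, 8.5]
orientation: [[0.877, -0.481, 0.003], [-0.481, -0.877, -0.0], [0.003, -0.001, -1.0]]
wrist_force: [-0.0, -1.0, 7.0]
width: 47.4
grip_force: 32.0
```

```bash
python3 plan.py 668,160,45,-28.8,40,20 480.8,223.4,45,-21.4,40,30
```

```text
t 3.2 p [669.3 159.2   8.5] psi -28.76 w 47.4 tilt [ 0.0033 -0.0002]
40,-0.8,-0,-18.2,0,0,0, 40,-0.7,-0.1,-18.3,0,0,0, 40,-28,5,0,0,0,-1.1, 40,-28,4,0,0,0,-1, 40,-28,4,0,0,0,-1.1, 40,-28,4,0,0,0,-1, 40,-28,2,0,0,0,-1.1, 40,-28,3,0,0,0,-1, 40,-28.1,1.7,0,0,0,-1.1
```

Emit:
arm_command --moves '[40,0,0,-10,0,0,0,40,0,0,-15,0,0,0,40,0,0,-15,0,0,0,40,-28,5,0,0,0,-1,40,-28,4,0,0,0,-1.1,40,-28,4,0,0,0,-1,40,-28,4,0,0,0,-1.1,40,-28,2,0,0,0,-1,40,-28,3,0,0,0,-1.1,40,-26,2,0,0,0,-1,40,0,0,0,0,0,0]'

```text
clock: 4.3
tcp_pos: [480.5, 222.8, 47.6]
orientation: [[0.932, -0.364, -0.001], [-0.364, -0.932, 0.0], [-0.001, 0.0, -1.0]]
wrist_force: [0.4, -0.4, -0.0]
width: 47.4
grip_force: 31.2
```

```bash
python3 plan.py 482,223,25,-21.4,40,20 482,223,15,-21.4,40,20; python3 - <<'E'
from h import *
cv2.imwrite("pics/side1.png",eyes.read_camera("side")[150:350,150:450,::-1].repeat(2,0).repeat(2,1))
E
```

```text
t 4.3 p [480.5 222.8  47.6] psi -21.33 w 47.4 tilt [-0.0009  0.0001]
40,0.6,-0.4,11.3,0,0,0, 40,0.7,-0.3,11.3,0,0,0.1, 40,-0,-0,10,0,0,-0
```

View pics/side1.png

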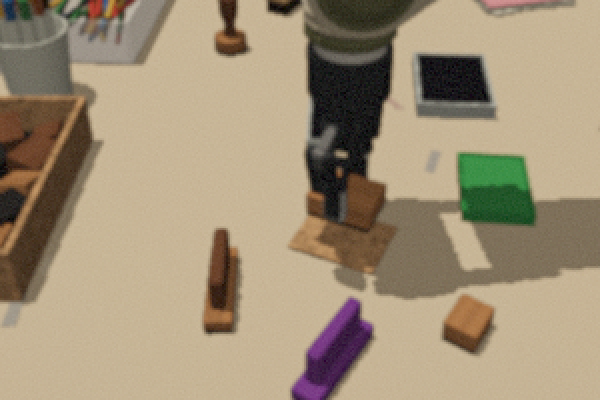

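```bash
python3 - <<'E'
from h import *
b=eyes.read_camera("side"); cv2.imwrite("pics/side2.png",cv2.resize(b[210:290,280:370],None,fx=6,fy=6,interpolation=2)[:,:,::-1])
s=arm.get_state(); 
c,sn=np.cos(np.radians(-21.4)),np.sin(np.radians(-21.4))
P=[[s["tcp_pos"][0]+c*i-sn*j,s["tcp_pos"][1]+sn*i+c*j,k] for k in(40,66) for i in(-33,33) for j in(-24,24)]
print(((pix("side",P)-[280,210])*6).round())
E
```

```text
[[367. 244.]
 [313. 336.]
 [185. 191.]
 [123. 277.]
 [371. 183.]
 [316. 273.]
 [185. 130.]
 [122. 215.]]
```

View pics/side2.png

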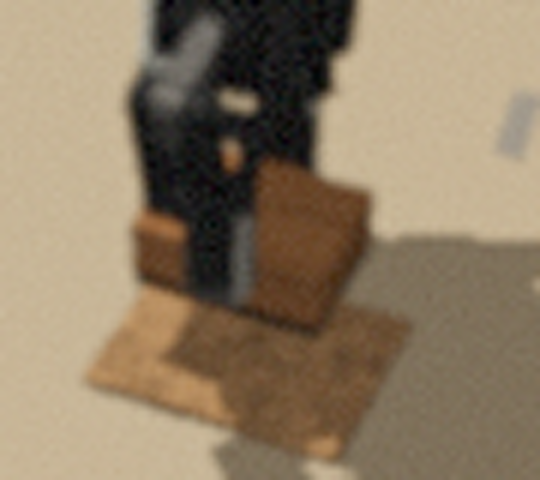

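```bash
python3 plan.py 483,222.5,24,-21.4,40,20 483,222.5,14,-21.4,40,20
```

```text
t 4.4 p [483.7 222.1  47.6] psi -21.44 w 47.0 tilt [0.0023 0.0004]
40,-0.4,-0.1,11.8,0,0,-0, 40,-0.4,-0,11.8,0,0,-0, 40,-0,-0,10,0,0,-0
```

Emit:
arm_command --moves '[40,0,0,12,0,0,0,40,0,0,11,0,0,0,40,0,0,0,0,0,0,40,0,0,0,0,0,0,40,0,0,0,0,0,0]'

```text
clock: 4.9
tcp_pos: [483.3, 221.7, 23.3]
orientation: [[0.931, -0.366, 0.0], [-0.366, -0.931, 0.0], [0.0, -0.0, -1.0]]
wrist_force: [0.5, -0.4, -0.6]
width: 47.2
grip_force: 31.2
```

```bash
python3 - <<'E'
from h import *
for i in range(6):
    s=arm.get_state(); print(s["clock"],s["tcp_pos"].round(2),s["qpos"].round(4),s["joint_velocities"].round(3))
    if i==2: b=eyes.read_camera("side")
E
```

```text
4.9 [483.28 221.74  23.3 ] [ 0.2073  0.5954  1.624  -0.      0.9222  2.1529] [ 0.002 -0.007  0.001  0.001 -0.001 -0.001]
4.9 [483.28 221.74  23.3 ] [ 0.2073  0.5954  1.624  -0.      0.9222  2.1529] [ 0.002 -0.007  0.001  0.001 -0.001 -0.001]
4.9 [483.28 221.74  23.3 ] [ 0.2073  0.5954  1.624  -0.      0.9222  2.1529] [ 0.002 -0.007  0.001  0.001 -0.001 -0.001]
4.95 [483.29 221.77  23.47] [ 0.2074  0.595   1.624  -0.      0.9222  2.1529] [ 0.003 -0.004  0.002 -0.    -0.001 -0.   ]
4.95 [483.29 221.77  23.47] [ 0.2074  0.595   1.624  -0.      0.9222  2.1529] [ 0.003 -0.004  0.002 -0.    -0.001 -0.   ]
4.95 [483.29 221.77  23.47] [ 0.2074  0.595   1.624  -0.      0.9222  2.1529] [ 0.003 -0.004  0.002 -0.    -0.001 -0.   ]
```

Emit:
arm_command --moves '[40,-0.5,-0.5,5,0,0,0,40,0,0,4.5,0,0,0,40,0,0,0,0,0,0,40,0,0,0,0,0,0,70,0,0,0,0,0,0,70,0,0,0,0,0,0,75,0,0,0,0,0,0,85,0,0,-20,0,0,0,85,0,0,-45,0,0,0,85,0,0,-45,0,0,0,85,0,0,0,0,0,0]'

```text
clock: 6.05
tcp_pos: [485.2, 223.1, 129.3]
orientation: [[0.931, -0.366, 0.011], [-0.366, -0.931, 0.002], [0.009, -0.006, -1.0]]
wrist_force: [-0.4, 0.1, -0.2]
width: 85.4
grip_force: 0.0
```

```bash
python3 plan.py 369,335,110,59,85,45
```

```text
t 6.05 p [485.2 223.1 129.3] psi -21.45 w 85.4 tilt [0.0106 0.0023]
85,-15,-6,2,0,0,-8, 85,-14,-8,2,0,0,-8.1, 85,-12,-10,2,0,0,-8, 85,-11,-12,2,0,0,-8.1, 85,-10,-13,2,0,0,-8, 85,-7,-15,2,0,0,-8.1, 85,-5,-15,1,0,0,-8, 85,-4,-16,2,0,0,-8.1, 85,-1,-16,2,0,0,-8, 85,1.8,-15.8,2.3,0,0,-8
```

Emit:
arm_command --moves '[85,-15,-6,2,0,0,-8,85,-14,-8,2,0,0,-8.1,85,-12,-10,2,0,0,-8,85,-11,-12,2,0,0,-8.1,85,-10,-13,2,0,0,-8,85,-7,-15,2,0,0,-8.1,85,-5,-15,1,0,0,-8,85,-4,-16,2,0,0,-8.1,85,-1,-16,2,0,0,-8,85,2,-16,2,0,0,-8,85,0,0,0,0,0,0,85,0,0,0,0,0,0]'

```text
clock: 7.25
tcp_pos: [366.6, 334.5, 104.6]
orientation: [[0.518, 0.855, -0.0], [0.855, -0.518, -0.0], [-0.0, 0.0, -1.0]]
wrist_force: [0.5, -0.0, 0.3]
width: 85.4
grip_force: 0.0
```

```bash
python3 plan.py 369,335,8,59,85,25; python3 - <<'E'
from h import *
t=eyes.read_camera("top"); cv2.imwrite("pics/t3full.png",t[:,:,::-1]); cv2.imwrite("pics/t3.png",cv2.resize(t[170:290,150:290],None,fx=4,fy=4,interpolation=2)[:,:,::-1])
b=eyes.read_camera("side"); cv2.imwrite("pics/s3full.png",b[:,:,::-1])
E
```

```text
t 7.25 p [366.6 334.5 104.6] psi 58.78 w 85.4 tilt [-0.0001 -0.0002]
85,0,0,24,0,0,-0.1, 85,1,1,24,0,0,-0, 85,0,0,24,0,0,-0.1, 85,0.6,0.8,24.6,0,0,-0
```

View pics/t3.png

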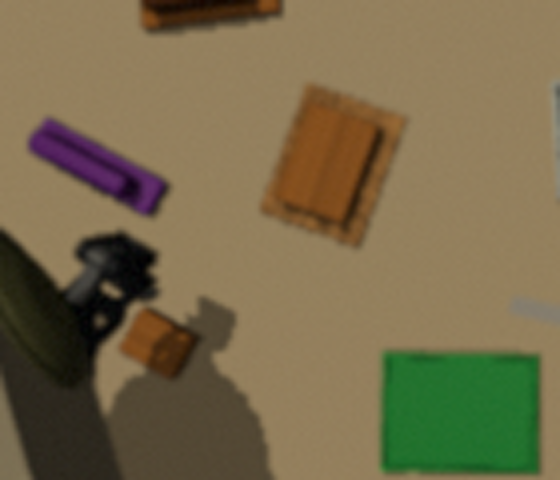

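```bash
python3 - <<'E'
from meas import *
im=cv2.imread("pics/t3full.png")[:,:,::-1].copy()
print("mat",rect("top",win(im,212,258,185,235,lambda h,s,v:s>128),4))
im=cv2.GaussianBlur(im,(0,0),0.8)
for th in(180,186,192):
  for vmin in (0,75):
    m=cv2.morphologyEx(win(im,212,258,185,235,lambda h,s,v:(s>th)&(v>vmin)),cv2.MORPH_OPEN,np.ones((13,13)));print(th,vmin,rect("top",m,31 if vmin else 18))
E
```

```text
mat [480.7 223.4 -21.3  89.6  69.7]
180 0 [480.1 223.4 -20.6  69.   52.8]
180 75 [479.5 221.5 -20.2  68.2  50. ]
186 0 [480.2 223.3 -21.4  66.5  50.6]
186 75 [479.4 221.1 -20.8  65.4  49.4]
192 0 [480.  223.1 -21.2  63.3  48.6]
192 75 [479.2 220.8 -21.6  62.5  46.9]
```

```bash
python3 plan.py 368.8,335.2,10,59,85,25
```

```text
t 7.35 p [367.  334.2 104.7] psi 58.76 w 84.6 tilt [ 0.0001 -0.0001]
85,0,0,24,0,0,-0.1, 85,1,1,23,0,0,-0, 85,0,-0,24,0,0,-0.1, 85,0.7,0,23.7,0,0,-0
```

Emit:
arm_command --moves '[85,0,0,24,0,0,-0.1,85,1,1,23,0,0,0,85,0,0,24,0,0,-0.1,85,0.7,0,23,0,0,0,85,0,0,0,0,0,0,85,0,0,0,0,0,0,22,0,0,0,0,0,0,22,0,0,0,0,0,0,22,0,0,0,0,0,0,22,0,0,0,0,0,0,22,0,0,0,0,0,0,22,0,0,0,0,0,0]' --force 25

```text
clock: 8.55
tcp_pos: [368.5, 335.7, 11.5]
orientation: [[0.513, 0.858, 0.001], [0.858, -0.513, 0.0], [0.001, 0.001, -1.0]]
wrist_force: [-1.2, -1.1, 6.9]
width: 31.1
grip_force: 25.2
```

```bash
python3 plan.py 368.8,335.2,100,59,22,25 480,222.8,70,-21.4,22,25
```

```text
t 8.55 p [368.5 335.7  11.5] psi 59.14 w 31.1 tilt [0.001  0.0005]
22,-0,0,-22,0,0,0, 22,-0,0,-22,0,0,0.1, 22,-0,0,-22,0,0,0, 22,-0.3,0.5,-22.5,0,0,0, 22,-4,15,3,0,0,8, 22,-2,16,3,0,0,8.1, 22,1,16,3,0,0,8, 22,3,15,3,0,0,8.1, 22,4,16,3,0,0,8, 22,7,14,3,0,0,8.1, 22,9,13,3,0,0,8, 22,11,12,3,0,0,8.1

22,12,10,3,0,0,8, 22,13,8.2,3,0,0,8
```

Emit:
arm_command --moves '[22,0,0,-12,0,0,0,22,0,0,-22,0,0,0,22,0,0,-22,0,0,0,22,0,0,-22,0,0,0,22,-4,15,3,0,0,8,22,-2,16,3,0,0,8.1,22,1,16,3,0,0,8,22,3,15,3,0,0,8.1,22,4,16,3,0,0,8,22,7,14,3,0,0,8.1,22,9,13,3,0,0,8,22,11,12,3,0,0,8.1]'

```text
clock: 9.75
tcp_pos: [458.2, 244.9, 64.8]
orientation: [[0.995, -0.097, -0.0], [-0.097, -0.995, 0.0], [-0.0, 0.0, -1.0]]
wrist_force: [-0.5, -0.3, 0.3]
width: 31.4
grip_force: 25.0
```

Emit:
arm_command --moves '[22,12,10,3,0,0,8,22,13,8,3,0,0,8,22,0,0,0,0,0,0,22,0,0,0,0,0,0,22,0,0,0,0,0,0,22,0,0,0,0,0,0]'

```text
clock: 10.35
tcp_pos: [479.2, 224.0, 59.0]
orientation: [[0.933, -0.36, 0.0], [-0.36, -0.933, 0.0], [-0.0, -0.0, -1.0]]
wrist_force: [-0.8, 0.2, 0.0]
width: 31.7
grip_force: 25.0
```

```bash
python3 plan.py 480.2,222.7,50,-21.4,22,15 480.2,222.7,43,-21.4,22,4
```

```text
t 10.35 p [479.2 224.   59. ] psi -21.12 w 31.7 tilt [0.     0.0001]
22,1.4,0.9,9,0,0,0.3, 22,0,0,3.5,0,0,-0, 22,0,0,3.5,0,0,-0
```

Emit:
arm_command --moves '[22,1.4,0.9,9,0,0,0.3,22,0,0,0,0,0,0,22,0,0,3.5,0,0,0,22,0,0,3,0,0,0,22,0,0,0,0,0,0,22,0,0,0,0,0,0,22,0,0,0,0,0,0]'

```text
clock: 11.05
tcp_pos: [480.8, 222.2, 43.4]
orientation: [[0.93, -0.368, 0.0], [-0.368, -0.93, 0.0], [0.0, -0.0, -1.0]]
wrist_force: [0.5, 0.2, 0.6]
width: 31.2
grip_force: 25.0
```

```bash
python3 plan.py 480.2,222.7,42.5,-21.4,22,15; python3 - <<'E'
from h import *
b=eyes.read_camera("side"); cv2.imwrite("pics/side4.png",cv2.resize(b[210:290,280:370],None,fx=6,fy=6,interpolation=2)[:,:,::-1])
E
```

```text
t 11.05 p [480.8 222.2  43.4] psi -21.57 w 31.2 tilt [0.0002 0.0001]
22,-0.7,-0.3,0.9,0,0,-0.2
```

View pics/side4.png

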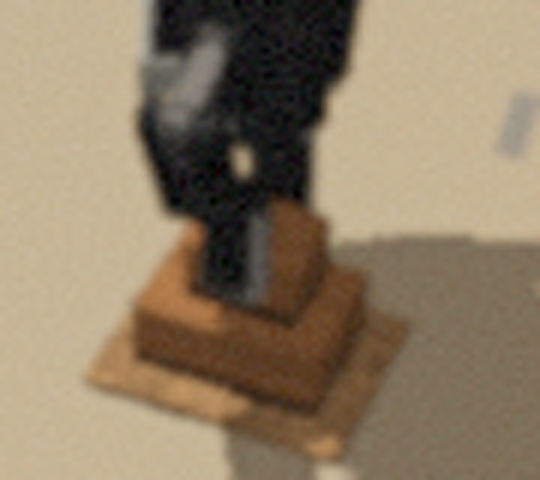

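```bash
python3 - <<'E'
from h import *
c,sn=np.cos(np.radians(-21.4)),np.sin(np.radians(-21.4))
f=lambda L,W,z:(pix("side",[[480+c*i-sn*j,222.7+sn*i+c*j,z] for i,j in((-L,W),(L,W),(-L,-W),(L,-W))])-[280,210])*6
print(f(33,24,31).round(),f(20,16,31).round(),f(20,16,55).round())
E
```

```text
[[324. 359.]
 [134. 300.]
 [378. 267.]
 [196. 213.]] [[295. 332.]
 [181. 296.]
 [332. 271.]
 [221. 237.]] [[297. 274.]
 [181. 239.]
 [335. 214.]
 [222. 182.]]
```

Emit:
arm_command --moves '[22,-0.5,0,0.7,0,0,0,22,0,0,0,0,0,0,22,0,0,0,0,0,0,60,0,0,0,0,0,0,60,0,0,0,0,0,0,60,0,0,0,0,0,0,60,0,0,-20,0,0,0,60,0,0,-40,0,0,0,60,0,0,-30,0,0,0,60,0,0,0,0,0,0]'

```text
clock: 12.1
tcp_pos: [481.9, 222.8, 136.5]
orientation: [[0.93, -0.367, 0.008], [-0.367, -0.93, 0.002], [0.006, -0.004, -1.0]]
wrist_force: [0.1, 0.3, -0.7]
width: 60.2
grip_force: 0.0
```

```bash
python3 plan.py 588.5,302,110,95.8,60,40
```

```text
t 12.1 p [481.9 222.8 136.5] psi -21.56 w 60.2 tilt [0.0076 0.0017]
60,5,-8,2,0,0,-8.4, 60,6,-7,2,0,0,-8.4, 60,7,-7,2,0,0,-8.3, 60,8,-5,2,0,0,-8.4, 60,9,-4,1,0,0,-8.4, 60,9,-2,2,0,0,-8.4, 60,9,-2,2,0,0,-8.4, 60,10,0,2,0,0,-8.4, 60,9,2,2,0,0,-8.3, 60,9,3,2,0,0,-8.4, 60,9,4,2,0,0,-8.4, 60,8,5,2,0,0,-8.4

60,7,6,2,0,0,-8.4, 60,5.5,7.7,1.5,0,0,-8.4
```

Emit:
arm_command --moves '[60,5,-8,2,0,0,-8.4,60,6,-7,2,0,0,-8.4,60,7,-7,2,0,0,-8.3,60,8,-5,2,0,0,-8.4,60,9,-4,1,0,0,-8.4,60,9,-2,2,0,0,-8.4,60,9,-2,2,0,0,-8.4,60,10,0,2,0,0,-8.4,60,9,2,2,0,0,-8.3,60,9,3,2,0,0,-8.4,60,9,4,2,0,0,-8.4,60,8,5,2,0,0,-8.4]'

```text
clock: 13.3
tcp_pos: [571.6, 290.8, 108.4]
orientation: [[0.184, 0.983, -0.001], [0.983, -0.184, -0.0], [-0.001, -0.001, -1.0]]
wrist_force: [0.1, 0.0, 0.4]
width: 59.9
grip_force: 0.0
```

Emit:
arm_command --moves '[60,7,6,2,0,0,-8.4,60,5.5,7.7,1.5,0,0,-8.4,60,0,0,0,0,0,0,60,0,0,0,0,0,0,60,0,0,0,0,0,0]'

```text
clock: 13.8
tcp_pos: [586.4, 301.3, 105.9]
orientation: [[-0.099, 0.995, -0.001], [0.995, 0.099, -0.0], [-0.0, -0.001, -1.0]]
wrist_force: [-0.6, 0.8, 0.2]
width: 60.3
grip_force: 0.0
```

```bash
python3 plan.py 588.5,302,24,95.8,60,30
```

```text
t 13.8 p [586.4 301.3 105.9] psi 95.67 w 60.3 tilt [-0.0006 -0.0002]
60,0,1,27,0,0,-0, 60,0,0,28,0,0,-0.1, 60,0.4,1.2,26.9,0,0,-0
```

Emit:
arm_command --moves '[60,0,1,27,0,0,0,60,0,0,28,0,0,-0.1,60,0.4,1.2,27,0,0,0,60,0,0,0,0,0,0,60,0,0,0,0,0,0,8,0,0,0,0,0,0,8,0,0,0,0,0,0,8,0,0,0,0,0,0,8,0,0,0,0,0,0,8,0,0,0,0,0,0,8,0,0,0,0,0,0,8,0,0,0,0,0,0]' --force 35

```text
clock: 15.0
tcp_pos: [589.3, 302.3, 24.9]
orientation: [[-0.103, 0.995, 0.001], [0.995, 0.103, 0.0], [0.0, 0.001, -1.0]]
wrist_force: [-0.7, -1.2, 6.2]
width: 13.6
grip_force: 39.3
```

```bash
python3 plan.py 588.5,302,75,95.8,8,25 569,31.5,65,92.2,8,30
```

```text
t 15.0 p [589.3 302.3  24.9] psi 95.93 w 13.6 tilt [0.0011 0.0003]
8,-0,-0,-17,0,0,0, 8,-0,-1,-16,0,0,0.1, 8,-0.2,0.2,-17.1,0,0,0, 8,-27,-5,1,0,0,0.4, 8,-26,-4,1,0,0,0.3, 8,-27,-5,1,0,0,0.4, 8,-27,-4,1,0,0,0.4, 8,-27,-4,1,0,0,0.3, 8,-27,-4,1,0,0,0.4, 8,-27,-3,1,0,0,0.3, 8,-26,-4,1,0,0,0.4, 8,-27,-3,1,0,0,0.4

8,-27.3,-3.2,1,0,0,0.3
```

Emit:
arm_command --moves '[8,0,0,-10,0,0,0,8,0,0,-20,0,0,0,8,0,0,-20,0,0,0,8,-27,-5,1,0,0,0.4,8,-26,-4,1,0,0,0.3,8,-27,-5,1,0,0,0.4,8,-27,-4,1,0,0,0.4,8,-27,-4,1,0,0,0.3,8,-27,-4,1,0,0,0.4,8,-27,-3,1,0,0,0.3,8,-26,-4,1,0,0,0.4,8,-27,-3,1,0,0,0.4]'

```text
clock: 16.2
tcp_pos: [571.7, 58.1, 65.4]
orientation: [[-0.046, 0.999, -0.0], [0.999, 0.046, 0.0], [0.0, -0.0, -1.0]]
wrist_force: [-0.1, 0.3, -0.5]
width: 13.4
grip_force: 38.5
```

Emit:
arm_command --moves '[8,-27,-3,1,0,0,0.3,8,0,0,0,0,0,0,8,0,0,0,0,0,0,8,0,0,0,0,0,0,8,0,0,0,0,0,0]'

```text
clock: 16.7
tcp_pos: [570.1, 32.9, 64.2]
orientation: [[-0.042, 0.999, 0.0], [0.999, 0.042, 0.0], [0.0, 0.0, -1.0]]
wrist_force: [0.6, -0.3, -1.4]
width: 13.4
grip_force: 38.4
```

```bash
python3 plan.py 568.8,31.6,35,92.2,8,30 568.8,31.6,26,92.2,8,30;  python3 - <<'E'
from meas import *
b=eyes.read_camera("side"); cv2.imwrite("pics/side5.png",cv2.resize(b[170:250,230:350],None,fx=6,fy=6,interpolation=2)[:,:,::-1])
im=eyes.read_camera("top");cv2.imwrite("pics/t5.png",im[:,:,::-1])
im=cv2.GaussianBlur(im,(0,0),0.8)
for w,vmin,z in(((212,258,185,235),90,55),):
  hsv=cv2.cvtColor(im,cv2.COLOR_RGB2HSV); print(hsv[205:216:3,222:244:2,2],hsv[205:216:3,222:244:2,1])
E
```

```text
t 16.7 p [570.1  32.9  64.2] psi 92.41 w 13.4 tilt [0.0001 0.0001]
8,-1.3,-1.4,29.2,0,0,0.2, 8,0,-0,9,0,0,0

[[123 121 128 128 123 127 127 117 106 125 105]
 [117 124 129 124 126 131 127  95  76 113  77]
 [120 129 126 124 130 130 115  72  87  93  77]
 [125 129 124 128 131 124  89  77 107  75  98]] [[160 190 197 197 197 197 197 198 200 196 197]
 [181 197 198 199 198 199 195 201 201 196 195]
 [196 198 200 197 198 198 200 202 199 200 179]
 [196 196 197 197 199 197 201 199 200 194 169]]
```

View pics/side5.png

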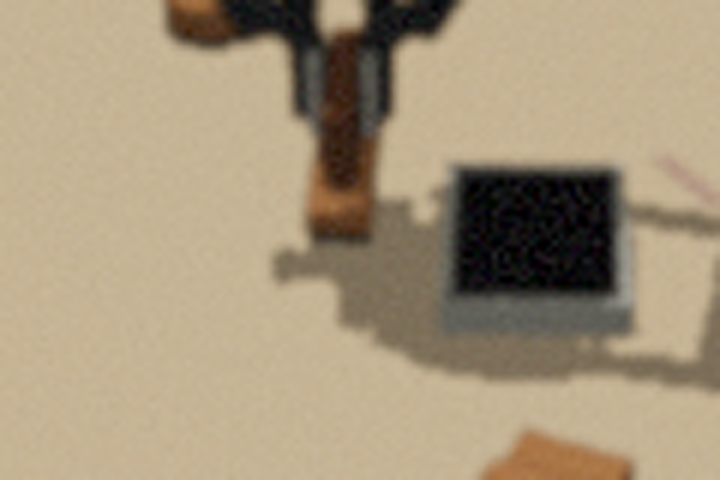

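```bash
python3 - <<'E'
from h import *
for dy in(-4,0,4): print(dy,((pix("side",[[570-1.8,32.9+46+dy,39.3],[570-1.8,32.9+46+dy,39.3+16],[555-1.8,78.9+dy,39.3]])-[230,170])*6).round())
E
```

```text
-4 [[338. 237.]
 [337. 202.]
 [377. 238.]]
0 [[337. 243.]
 [335. 208.]
 [376. 244.]]
4 [[336. 249.]
 [334. 214.]
 [375. 250.]]
```

Emit:
arm_command --moves '[8,-0.6,-1.3,15,0,0,0.2,8,0,0,14,0,0,0,8,0,0,7,0,0,0,8,0,0,0,0,0,0,8,0,0,0,0,0,0,8,0,0,0,0,0,0]'

```text
clock: 17.4
tcp_pos: [569.3, 31.4, 28.8]
orientation: [[-0.037, 0.999, 0.001], [0.999, 0.037, -0.0], [-0.0, 0.001, -1.0]]
wrist_force: [0.5, -0.5, -1.5]
width: 13.1
grip_force: 38.4
```

```bash
python3 plan.py 568.8,32.2,25.5,92.2,8,30
```

```text
t 17.4 p [569.3  31.4  28.8] psi 92.15 w 13.1 tilt [ 0.0012 -0.0002]
8,0.8,-0.5,3.3,0,0,-0.1
```

Emit:
arm_command --moves '[8,0.8,-0.5,3.2,0,0,0,8,0,0,0,0,0,0,8,0,0,0,0,0,0,45,0,0,0,0,0,0,45,0,0,0,0,0,0,45,0,0,0,0,0,0,60,0,0,-20,0,0,0,60,0,0,-45,0,0,0,60,0,0,-45,0,0,0,60,0,0,0,0,0,0]'

```text
clock: 18.4
tcp_pos: [570.9, 31.8, 140.9]
orientation: [[-0.037, 0.999, 0.011], [0.999, 0.037, -0.002], [-0.002, 0.011, -1.0]]
wrist_force: [0.0, -0.7, -1.4]
width: 60.3
grip_force: 0.0
```

```bash
python3 plan.py 655,-156,130,2.2,60,40
```

```text
t 18.4 p [570.9  31.8 140.9] psi 92.15 w 60.3 tilt [ 0.0112 -0.0017]
60,-17,7,1,0,0,8.2, 60,-17,9,1,0,0,8.2, 60,-14,12,1,0,0,8.1, 60,-13,14,1,0,0,8.2, 60,-11,15,1,0,0,8.2, 60,-8,16,1,0,0,8.2, 60,-6,18,1,0,0,8.1, 60,-4,19,1,0,0,8.2, 60,-1,18,1,0,0,8.2, 60,2,19,1,0,0,8.2, 60,4.5,18.1,0.9,0,0,8.1
```

Emit:
arm_command --moves '[60,-17,7,1,0,0,8.2,60,-17,9,1,0,0,8.2,60,-14,12,1,0,0,8.1,60,-13,14,1,0,0,8.2,60,-11,15,1,0,0,8.2,60,-8,16,1,0,0,8.2,60,-6,18,1,0,0,8.1,60,-4,19,1,0,0,8.2,60,-1,18,1,0,0,8.2,60,2,19,1,0,0,8.2,60,4.5,18,1,0,0,8.1,60,0,0,0,0,0,0]'

```text
clock: 19.6
tcp_pos: [652.6, -157.5, 122.7]
orientation: [[0.999, 0.035, -0.001], [0.035, -0.999, -0.0], [-0.001, 0.0, -1.0]]
wrist_force: [-0.7, 0.8, 0.3]
width: 60.0
grip_force: 0.0
```

Emit:
arm_command --moves '[60,0,0,0,0,0,0,60,0,0,0,0,0,0]'

```text
clock: 19.8
tcp_pos: [652.1, -154.8, 123.8]
orientation: [[0.999, 0.042, -0.001], [0.042, -0.999, 0.0], [-0.001, -0.0, -1.0]]
wrist_force: [0.1, -0.3, 0.0]
width: 60.5
grip_force: 0.0
```

```bash
python3 plan.py 655,-156,53,2.2,60,30; python3 - <<'E'
from meas import *
im=eyes.read_camera("top");cv2.imwrite("pics/t6full.png",im[:,:,::-1])
cv2.imwrite("pics/t6.png",cv2.resize(im[130:250,205:405],None,fx=4,fy=4,interpolation=2)[:,:,::-1])
E
```

```text
t 19.8 p [ 652.1 -154.8  123.8] psi 2.4 w 60.5 tilt [-0.0005  0.0004]
60,1,0,24,0,0,0.1, 60,1,1,23,0,0,0, 60,0.9,0.3,23.8,0,0,0.1
```

View pics/t6.png

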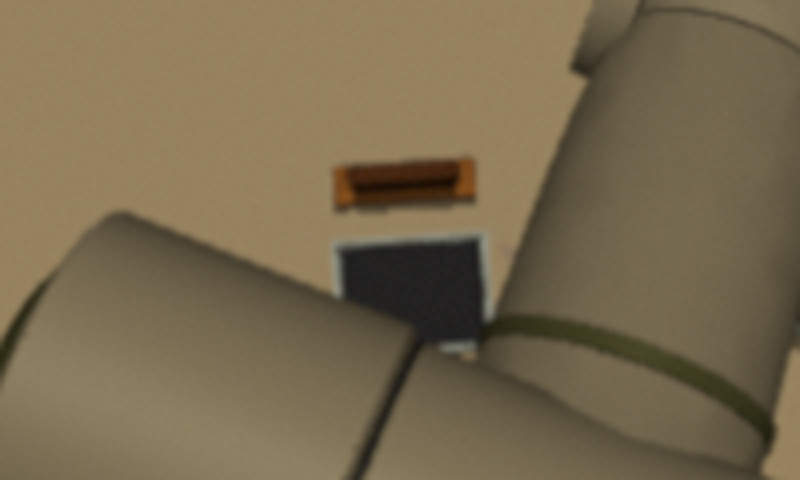

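```bash
python3 - <<'E'
from meas import *
im=cv2.imread("pics/t6full.png")[:,:,::-1].copy()
m=win(im,284,330,164,185,wood); print("long z8",rect("top",m,8))
m=win(im,284,330,164,185,lambda h,s,v:(s>150)&(v>66)); ys,xs=np.nonzero(m); print(xs.min()/4,xs.max()/4,ys.min()/4,ys.max()/4)
hsv=cv2.cvtColor(im,cv2.COLOR_RGB2HSV)
for v in range(166,186): print(v,hsv[v,286:327:5,1],hsv[v,286:327:5,2])
E
```

```text
long z8 [566.7  32.2 -87.6  89.9  25.3]
288.75 323.5 169.75 181.5
166 [92 93 95 94 93 93 93 92 93] [150 150 151 149 150 150 150 150 150]
167 [92 95 93 96 93 95 96 93 94] [150 150 150 151 150 150 151 148 149]
168 [ 96  92  95  93  93  95  94 101  95] [149 149 150 150 148 148 146 137 150]
169 [ 92  93  95  96  95 102 102 132  93] [149 148 148 146 134 128 123 122 150]
170 [ 94  98 100 105 111 132 148 184  93] [149 135 128 122 101  93  86 119 150]
171 [ 93 121 130 144 170 171 198 200  92] [150 116  94  87  78  76  71 120 150]
172 [ 92 173 185 195 189 202 203 204  95] [149  99  73  72  70  72  68 121 150]
173 [ 91 208 212 196 197 194 195 201  96] [148  92  71  73  70  67  64 123 149]
174 [ 92 202 195 192 198 209 221 197  93] [149  92  68  65  63  55  45 124 150]
175 [ 93 198 193 187 206 227 219 196  93] [151 102  58  49  42  36  28 125 151]
176 [ 92 199 196 211 207 188 188 195  93] [150 110  39  29  32  34  38 128 150]
177 [ 93 196 191 174 228 222 223 199  95] [151 117  36  41  48  54  56 127 150]
178 [ 92 199 208 202 215 218 199 194  92] [150 127  54  58  64  68  68 109 149]
179 [ 93 199 206 199 180 175 164 152  91] [151 128  68  68  65  64  67  82 151]
180 [ 92 193 185 165 139 115 107 105  94] [150 111  62  65  66  69  74  85 149]
181 [ 94 154 111 117 101  95  93  95  95] [152  86  69  72  86  91  90 123 150]
182 [ 92 104  95  97  95  95  93  93  92] [149  91  91  97 121 121 123 145 149]
183 [94 95 92 96 94 93 93 93 93] [149 124 122 125 146 145 145 150 148]
184 [92 96 93 94 94 93 93 95 93] [150 146 145 147 149 150 150 151 151]
185 [97 93 93 95 93 94 93 94 94] [150 150 150 150 151 149 150 149 149]
```

```bash
python3 plan.py 654.5,-156,53,2.2,60,30
```

```text
t 19.85 p [ 652.2 -154.7  123.9] psi 2.39 w 60.0 tilt [-0.0003  0.0003]
60,1,0,24,0,0,0.1, 60,1,1,23,0,0,0, 60,0.3,0.4,23.9,0,0,0.1
```

Emit:
arm_command --moves '[60,1,0,24,0,0,0.1,60,1,1,23,0,0,0,60,0.3,0.4,24,0,0,0.1,60,0,0,0,0,0,0,60,0,0,0,0,0,0,20,0,0,0,0,0,0,20,0,0,0,0,0,0,20,0,0,0,0,0,0,20,0,0,0,0,0,0,20,0,0,0,0,0,0,20,0,0,0,0,0,0]' --force 30

```text
clock: 20.95
tcp_pos: [655.3, -156.9, 54.3]
orientation: [[0.999, 0.036, 0.002], [0.036, -0.999, -0.001], [0.002, 0.001, -1.0]]
wrist_force: [0.1, 2.1, 7.1]
width: 26.7
grip_force: 29.6
```

```bash
python3 plan.py 654.5,-156,100,2.2,20,25 496.9,-69.2,85,2.2,20,25
```

```text
t 20.95 p [ 655.3 -156.9   54.3] psi 2.05 w 26.7 tilt [ 0.0022 -0.0005]
20,-0.4,-0.5,-22.8,0,0,-0.1, 20,-0.4,-0.4,-22.9,0,0,-0, 20,-19,-12,2,0,0,-0, 20,-20,-11,2,0,0,-0, 20,-19,-12,2,0,0,-0, 20,-19,-11,2,0,0,-0, 20,-19,-12,1,0,0,-0, 20,-20,-11,2,0,0,-0, 20,-19,-12,2,0,0,-0, 20,-19.2,-11.7,2,0,0,-0
```

Emit:
arm_command --moves '[20,0,0,-12,0,0,0,20,0,0,-17,0,0,0,20,0,0,-17,0,0,0,20,-19,-12,2,0,0,0,20,-20,-11,2,0,0,0,20,-19,-12,2,0,0,0,20,-19,-11,2,0,0,0,20,-19,-12,1,0,0,0,20,-20,-11,2,0,0,0,20,-19,-12,2,0,0,0,20,-19,-12,2,0,0,0,20,0,0,0,0,0,0]'

```text
clock: 22.15
tcp_pos: [495.5, -68.2, 84.4]
orientation: [[0.999, 0.036, -0.002], [0.036, -0.999, 0.001], [-0.002, -0.001, -1.0]]
wrist_force: [0.3, 0.5, 0.2]
width: 27.0
grip_force: 29.7
```

Emit:
arm_command --moves '[20,0,0,0,0,0,0,20,0,0,0,0,0,0,20,0,0,0,0,0,0]'

```text
clock: 22.45
tcp_pos: [498.2, -69.9, 84.1]
orientation: [[0.999, 0.035, 0.001], [0.035, -0.999, -0.0], [0.001, 0.0, -1.0]]
wrist_force: [0.1, -0.7, -0.8]
width: 26.3
grip_force: 29.7
```

```bash
python3 plan.py 497.5,-69.2,65,2.2,20,25 497.5,-69.2,55,2.2,20,25
python3 - <<'E'
from h import *
b=eyes.read_camera("side"); cv2.imwrite("pics/side7full.png",b[:,:,::-1]);cv2.imwrite("pics/side7.png",cv2.resize(b[120:250,230:380],None,fx=4.5,fy=4.5,interpolation=2)[:,:,::-1])
E
```

```text
t 22.45 p [498.2 -69.9  84.1] psi 2.02 w 26.3 tilt [ 0.0007 -0.0003]
20,-0.7,-0.8,19.1,0,0,-0.2, 20,-0,0,10,0,0,0
```

View pics/side7.png

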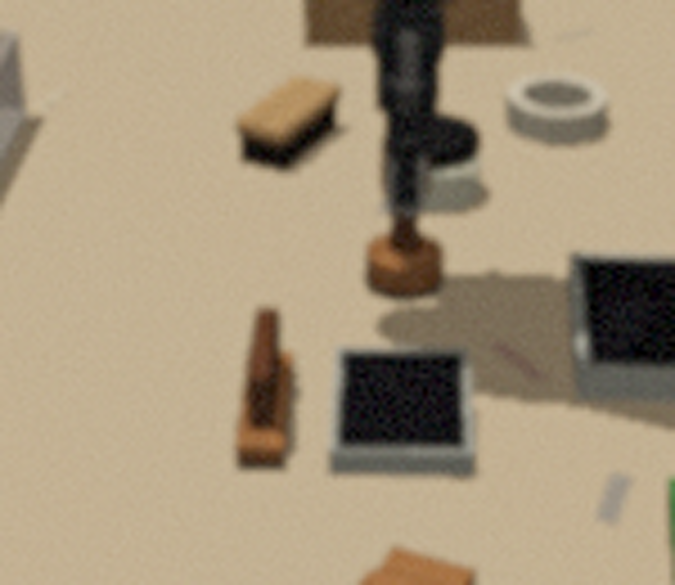

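Emit:
arm_command --moves '[20,0,-0.5,14,0,0,0,20,0,0,10,0,0,0,20,0,0,3,0,0,0,20,0,0,0,0,0,0,20,0,0,0,0,0,0,20,0,0,0,0,0,0]'

```text
clock: 23.1
tcp_pos: [497.8, -69.1, 57.3]
orientation: [[0.999, 0.036, 0.001], [0.036, -0.999, -0.0], [0.001, 0.0, -1.0]]
wrist_force: [0.0, 0.1, -0.9]
width: 26.7
grip_force: 29.7
```

```bash
python3 plan.py 498,-69.2,54.8,2.2,20,25
```

```text
t 23.1 p [497.8 -69.1  57.3] psi 2.04 w 26.7 tilt [ 0.0007 -0.0003]
20,0.2,0.1,2.5,0,0,-0.2
```

Place, release, and rise, then back off toward the start side for a clear view.

Emit:
arm_command --moves '[20,0,0,2.5,0,0,0,20,0,0,0,0,0,0,20,0,0,0,0,0,0,60,0,0,0,0,0,0,60,0,0,0,0,0,0,60,0,0,0,0,0,0,60,0,0,-15,0,0,0,60,0,0,-40,0,0,0,60,0,0,-40,0,0,0,60,0,0,-40,0,0,0]'

```text
clock: 24.1
tcp_pos: [497.2, -68.9, 191.0]
orientation: [[0.999, 0.036, -0.0], [0.036, -0.999, 0.0], [-0.0, -0.0, -1.0]]
wrist_force: [0.5, -0.8, 0.1]
width: 59.6
grip_force: 0.0
```

```bash
python3 plan.py 280,-430,220,2.2,60,40
```

```text
t 24.1 p [497.2 -68.9 191. ] psi 2.04 w 59.6 tilt [-0.0003  0.0001]
60,-21,32,-3,0,0,-0, 60,-21,32,-2,0,0,-0, 60,-21,32,-3,0,0,-0, 60,-21,32,-3,0,0,-0.1, 60,-21,32,-2,0,0,0, 60,-21,33,-3,0,0,0, 60,-20,32,-2,0,0,-0, 60,-21,32,-3,0,0,-0, 60,-21,32,-3,0,0,-0, 60,-21,32,-2,0,0,-0, 60,-21.3,31.9,-3,0,0,-0.1
```

Emit:
arm_command --moves '[60,-21,32,-3,0,0,0,60,-21,32,-2,0,0,0,60,-21,32,-3,0,0,0,60,-21,32,-3,0,0,0,60,-21,32,-2,0,0,0,60,-21,33,-3,0,0,0,60,-20,32,-2,0,0,0,60,-21,32,-3,0,0,0,60,-21,32,-3,0,0,0,60,-21,32,-2,0,0,0,60,-21,32,-3,0,0,0,60,0,0,0,0,0,0]'

```text
clock: 25.3
tcp_pos: [278.1, -433.3, 218.3]
orientation: [[1.0, 0.031, -0.0], [0.031, -1.0, -0.001], [-0.0, 0.001, -1.0]]
wrist_force: [1.1, -0.4, -1.2]
width: 60.1
grip_force: 0.0
```

```bash
python3 - <<'E'
from h import *
for n,(u0,u1,v0,v1) in{"top":(205,405,150,250),"side":(230,360,150,290)}.items():
    im=np.mean([eyes.read_camera(n) for _ in range(4)],0).astype(np.uint8); cv2.imwrite(f"pics/{n}8full.png",im[:,:,::-1])
    cv2.imwrite(f"pics/{n}8.png",cv2.resize(im[v0:v1,u0:u1],None,fx=4,fy=4,interpolation=2)[:,:,::-1])
E
```

```text
(no output)
```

View pics/top8.png

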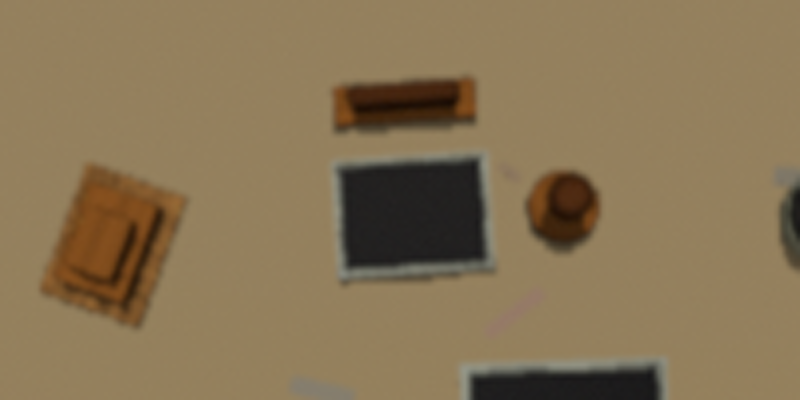

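View pics/side8.png

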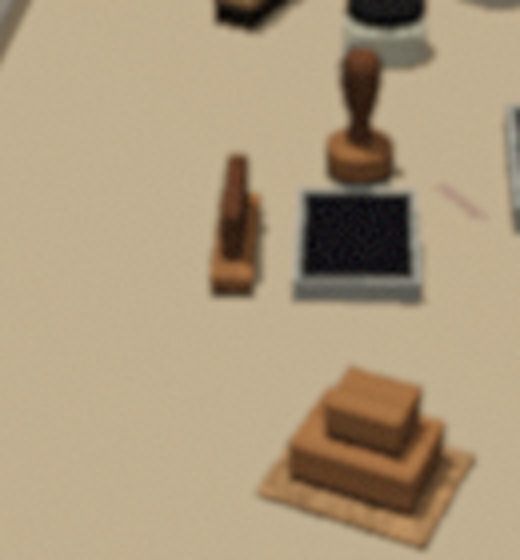

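Everything stands as intended: the small block is on the big one on the mat, the long stamp is behind the tin, and the round stamp is to the tin's right. Next I check the numbers.

```bash
python3 - <<'E'
from meas import *
from scipy.optimize import least_squares
im=cv2.imread("pics/top8full.png")[:,:,::-1].copy(); b=cv2.imread("pics/side8full.png")[:,:,::-1].copy()
t=rect("top",win(im,284,332,186,223,lambda h,s,v:s<62),12); print("tin",t)
l=rect("top",win(im,284,330,164,185,wood),10); print("long",l)
for z,f in((4,lambda p:p[:,0]<np.percentile(p[:,0],50)),):
    c=max(cv2.findContours(win(im,330,360,188,216,wood),0,1)[0],key=cv2.contourArea)[:,0]
    p=plane("top",(c+.5)/4-.5,z)[:,:2]; q=p[f(p)]
    r=least_squares(lambda a:np.hypot(*(q-a[:2]).T)-23,q.mean(0),loss="soft_l1").x
a=np.radians(t[2]+90); X=np.array([np.cos(a),np.sin(a)]);Y=np.array([-X[1],X[0]])
for n,q in(("long",l[:2]),("round",r)): d=q-t[:2]; print(n,q,"in tin frame",(d@X).round(1),(d@Y).round(1))
P=lambda px,z:plane("side",(np.array(px)+.5)/4-.5+[230,150],z)[:,:2].round(1).tolist()
print("side: small top", P([(350,367),(422,388),(326,408),(400,428)],55),"big top", P([(290,441),(443,421),(412,483)],31))
m=cv2.morphologyEx(win(cv2.GaussianBlur(im,(0,0),.6),215,258,185,235,lambda h,s,v:(s>186)),cv2.MORPH_OPEN,np.ones((13,13)));print("big",rect("top",m,18))
print("small top px->", plane("top",[(205+u/4-.4,150+v/4-.4) for u,v in((88,206),(134,222),(112,283),(68,268))],55)[:,:2].mean(0))
print("mat",rect("top",win(im,212,258,185,235,lambda h,s,v:s>128),4))
tb=P([(295,298),(421,298)],1); lb=P([(213,293),(252,293)],1); print(tb,lb)
E
```

```text
tin [493.4  28.8 -88.  101.3  77.6]
long [566.5  32.1 -87.9  89.7  25.3]
long [566.5  32.1] in tin frame 73.2 0.7
round [498.30194781 -68.06270608] in tin frame 1.5 -97.0
side: small top [[492.4, 204.0], [456.9, 217.8], [502.5, 235.2], [467.0, 247.4]] big top [[520.0, 232.7], [445.6, 213.8], [460.5, 258.5]]
big [480.4 223.2 -20.5  67.2  51.2]
small top px-> [476.66977711 220.33654002]
mat [480.8 223.4 -21.4  89.4  69.9]
[[529.3, 77.0], [456.1, 72.5]] [[577.4, 75.0], [554.7, 73.6]]
```

```bash
python3 -c "
from rig import arm; print(arm.close_job())"
```

```text
the job is handed in; nothing more can be done
None
```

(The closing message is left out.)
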